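Check a printing block in the bench height gauge

TASK

Take the long wooden printing block off its brown wooden rest, slide it lengthwise into the bench height gauge between the side guides, under the spindle, until its end is gently but fully home against the back stop, and let go of it. Then turn the knurled ratchet cap on top of the gauge clockwise until the spindle bears on the block and its slip clutch clicks: stop after two or three clicks, for each one clamps harder and half a dozen would dent the wood. Leave the block clamped there and the other things on the desk as they are.

Things in the scene. Friction and masses are not known exactly. Their poses are not given: they have to be found in the camera images.
- block_mid (a point): Centre (half-way up) of the loose printing block: plain pale wood, 130 long (its x) x 34 wide (y) x 26 mm high (z), about 90 g, the same both ways round. It starts lying across a fixed brown wooden rest 56 mm wide, 20 mm high; about 37 mm of each end sticks out, its underside 20 mm above the desk, to be gripped across the 34 mm width from above.
- block: The same block, origin at the middle of its underside, 13 mm below block_mid.
- gauge: Grey bench height gauge, fixed to the desk. Origin on the desk under the vertical spindle axis; x points from the open front to the column at the back (x 40 to 74 mm), z up. Base 150 x 64 x 14 mm. Block home: its length along x, far end on the stop, centre at x -47, y 0 mm; its near 45 mm stick out in front of the platen and can be gripped there, at x about -90, clear of arm and cap.
- seat (a point): Point of the gauge on the platen's top where the middle of the block's underside comes to lie when home; axes as the gauge's.
- cap_grip (a point): Centre of the ratchet cap, on the spindle axis 162 mm above the desk; axes as the gauge's. The cap is a knurled dark steel cylinder 27 mm across, z 149 to 175 mm, and stays at this height as it turns; grip it across, from above. Under it is the thinner thimble, 17 mm across, z 123 to 149, not to be gripped: that bypasses the clutch.
- platen: The gauge's level steel platen (its origin and axes are the gauge's): 38 mm wide, top at z 45, x -67 (front edge) to 18 mm. Two side guides, 38 mm apart inside (2 mm play each side of the block), stand 7 mm above it from x -60 to 18; their mouths flare outward in front, to x -78.
- stop: The gauge's back stop block, face at x 18 mm, z 45 to 65 mm; its origin is the gauge's.
- ink_a: Bystander: amber ink jar, 40 mm across, 75 mm high.
- ink_b: Bystander: clear ink jar, 40 mm across, 75 mm high.
- tape: Bystander: roll of tape lying flat, 90 mm across, 24 mm high.
- eraser: Bystander: white eraser, 45 x 22 x 13 mm.
- offcut: Bystander: short wood offcut, 50 x 34 x 26 mm.
- brush_pot: Bystander: white pot of brushes, 72 mm across, 200 mm high.
- palette: Bystander: white porcelain saucer, 100 mm across, 16 mm high.
- brayer: Bystander: hand brush, 160 mm long, lying flat.
- nose (a point): Front lower edge of the overhanging arm, at x -13, z 94 mm in the gauge's frame; the arm runs back from here, 36 mm wide, top at z 118. The steel spindle, 10 mm thick, hangs from it at x 0; its tip starts somewhere 4 to 14 mm above the top of a block lying on the platen.
- cap_top (a point): Middle of the cap's top. Clockwise from above lowers the spindle 7 mm per rad at 0.09 N m while free (0.6 to 2 rad at the start). Once it bears on the block the torque climbs within 0.2 rad to 0.18 N m, where the clutch slips and clicks every 15 degrees (0.01 N m bumps); each click adds 0.009 N m and 1.4 N of clamping to the 16 N at first slip. Regrip at will; the screw stays put.
Things that resemble listed ones, but are neither listed nor needed, are in the scene too. Of the things shaped like the gauge, the grey one is meant. What is shaped like the block but red is not meant.

How it is judged (in metres and radians):
On the way, in this order (a step that is already met when the one before it is completed fails the run):
1. the block lies on the platen, home against the stop between the guides, and has been let go (x of block in the frame of seat above -0.002 m and y of block in the frame of seat between -0.004 and 0.004 m and z of block in the frame of seat below 0.002 m and angle between the x axis of block and the x axis of seat, either way round below 0.1 rad and contact force between the fingers and block below 0.1 N), for 0.2 s.
2. the ratchet has been turned until the clutch clicks: the block is clamped onto the platen with more than 16 N (contact force between block and platen above 16 N and contact force between the fingers and block below 0.1 N and x of block in the frame of seat above -0.002 m), for 0.1 s.
At the end, for the whole second after the job is handed in: The block is at rest flat on the platen between the guides, its end within 2 mm of the back stop (4 mm sideways, 0.1 rad), and still clamped by the spindle (more than 2.5 N on the platen) (contact force between block and platen above 2.5 N and x of block in the frame of seat above -0.002 m and y of block in the frame of seat between -0.004 and 0.004 m and z of block in the frame of seat below 0.002 m and angle between the x axis of block and the x axis of seat, either way round below 0.1 rad and linear speed of block below 0.01 m/s); the robot touches nothing.
It fails at once if the spindle clamps the block with more than 25 N (too many clicks, or the clutch bypassed) (contact force between block and platen above 25 N and contact force between the fingers and block below 0.1 N).
It fails at once if the block is rammed against the back stop with more than 20 N (contact force between block and stop above 20 N).
It fails at once if a bystander is moved by more than 30 mm (distance of any of ink_a, ink_b, tape, eraser, offcut, brush_pot, palette, brayer from where it was at the start of the episode above 0.03 m).
It also fails if it takes over 72 s, if anything falls off the work surface, if the arm or the gripper's body presses on something with over 40 N, if the wrist force passes 120 N, or if a joint passes its speed limit or range.

ROBOT

A 6-joint arm with a two-finger parallel gripper is mounted at the origin on the work surface. World frame = base frame: x ahead of the robot, y to its left, z up, the work surface at z = 0. Lengths are in mm, angles in rad, forces in N, time in s.
With the tool pointing down it reaches from about 300 to 775 mm from the base axis. Payload 14.6 kg.
Tool frame: the origin (TCP) lies between the finger pads; the fingertips stand 11 mm ahead of it and the grasp point (between the pads) lies 8 mm behind it; z points along the fingers, y is the line along which they close (so a half turn about z gives the same grasp; the last joint's range is limited). The gripper opens to 94 mm and grips with 3 to 60 N. Pads are 16 mm wide; open, the fingers measure 119 mm over their backs; the gripper's body (75 mm by 177 mm) begins 78 mm behind the grasp point.
Start: joints at [-1.177, 0.3, 1.521, -0, 1.321, -0.067], TCP at [244.557, -492.626, 183.846] pointing down, gripper open.
Joint ranges: [-3.03, 3.03], [-0.79, 2.21], [0.23, 2.52], [-1.04, 4.18], [0, 3.07], [-2.55, 2.55]. Speed limits (rad/s): [2.22, 2.22, 2.57, 3.14, 3.14, 3.14].

INTERFACE

Orientations are given as [roll, pitch, yaw] about the fixed x, y, z axes, in that order (R = Rz(yaw) Ry(pitch) Rx(roll)).
In Python, from cell import manip gives the robot as it stands. The module is installed in compiled form; this text tells all that it offers.
- The arm moves only by the tool arm_command, never from a script. Its argument "rows" is one flat list of numbers, 5 for each row, row after row: the shift along the world's x, y, z in mm, then the turn about the world's z in degrees, then the finger opening in mm, from 0 to 94. In form: [dx, dy, dz, twist, jaw, dx, dy, dz, twist, jaw, ...]. A call has 1 to 5 rows; each row shifts and turns the commanded pose from where the row before left it; what a row does not reach is not made up. A row lasts 1/8 s, in which the tool goes at most 62.5 mm and 10.7 degrees, less where a joint would pass 70% of its speed; a pose out of reach is approached as far as the arm can. A call is refused whole if a number of a shift passes 62.5 or a number of a turn 10.7, either way. A call with a gripper value outside its range is refused whole. The fingers move at their own pace and stop on an object; "newtons" is the grip in N (left out, the last holds). Time passes only in rows, so rows that do not move let the fingers close. It gives the time, the measured TCP pose, the force and the opening at its end, in the units of the state.
- manip.read_state(): the state, without advancing time (a new reading comes with each control period).
- manip.camera(name): name is "scene" or "top"; returns a dict with "image" (480x640x3 uint8, blue, green, red), "z_map" (480x640 float32, mm along the optical axis (not along the pixel's ray), 0 where there is no reading), "fx", "fy", "cx", "cy" (pixels), "pose" (4x4, takes a point from camera to world coordinates). Camera axes: x right, y down, z forward; pixel columns grow to the right and rows downward; lengths in mm; the calibration is good to about 2 mm. A picture is of the moment at which its call begins.
- manip.sign_off(): hands the job in, once; it reports no verdict.
The state is a dict: "clock": time; "joints": joint angles; "qd": joint speeds; "effort": joint torques, N m; "eef_pos": TCP position; "eef_rot": TCP orientation; "wrist_force": force on the tool from outside, world axes, zero at the start; "moment": the same for the moment, N m; "finger_gap": finger opening in mm.
Only numpy, scipy, OpenCV 4.12 (cv2) and the standard library are available. Lean on these libraries where they do the work, as an engineer would, in place of code of your own. Each camera call takes 0.05 s, during which the arm holds its last target. There are 200 camera calls.

## Working session

There is one attempt and no reset: what is moved stays moved. The work goes in short steps, Python scripts to look and compute and a tool call to move; the robot and the scene stay as the last step left them, time stands still between calls to the robot, and variables do not carry over. Pictures are saved under pics/ and viewed, on a budget of 10 in all, crops included, one or two more only if the job needs it, and the job is handed in when it is done.

Besides the shell and the picture viewer there is one more tool, called after "Request:" as name(argument=value, ...) on one line, values as JSON. arm_command: Moves the arm, as the interface text tells. Its arguments: {"type":"object","properties":{"rows":{"type":"array","items":{"type":"number"}},"newtons":{"type":"number"}},"required":["rows"]}

```bash
mkdir -p pics
cat > h.py <<'E'
import numpy as np, cv2
from cell import manip
def pts(c):
    z=c["z_map"]; v,u=np.mgrid[:480,:640]
    P=np.stack([(u-c["cx"])/c["fx"]*z,(v-c["cy"])/c["fy"]*z,z,np.ones_like(z)],-1)
    W=(P@np.array(c["pose"]).T)[...,:3]; W[z==0]=np.nan
    return W
def snap(n,f):
    c=manip.camera(n); np.savez(''+f+'.npz',im=c["image"],W=pts(c)); cv2.imwrite('pics/'+f+'.png',c["image"]); return c
E
python3 - <<'E'
from h import *
for n in("scene","top"):
    c=snap(n,n+"0"); print(n,c["fx"],np.round(c["pose"],2).tolist())
print(manip.read_state())
E
```

```text
scene 546.4418618169952 [[-0.75, 0.52, -0.4, 1025.08], [0.66, 0.58, -0.48, 561.42], [-0.02, -0.63, -0.78, 1032.81], [0.0, 0.0, 0.0, 1.0]]
top 533.0009434374688 [[-0.02, -0.99, 0.11, 413.02], [-1.0, 0.02, -0.0, 8.29], [-0.0, -0.11, -0.99, 1245.59], [0.0, 0.0, 0.0, 1.0]]
{'clock': 0.1, 'joints': array([-1.17659456e+00,  3.00426746e-01,  1.52149413e+00, -3.64522835e-06,
        1.32066921e+00, -6.65815967e-02]), 'qd': array([ 0.00148545,  0.00020375, -0.00393468, -0.00124764, -0.00039149,
       -0.00056372]), 'effort': array([ 7.98568253e-04, -5.32645333e+01, -3.53280294e+01,  7.08952686e-02,
        2.35057133e-02, -9.02219108e-05]), 'eef_pos': array([ 244.47090981, -492.41342721,  183.34744384]), 'eef_rot': array([-3.14059720e+00, -6.28382253e-05,  4.60784233e-01]), 'wrist_force': array([-0.04838785,  0.33047675, -0.31008195]), 'moment': array([0.06034047, 0.00758178, 0.00864158]), 'finger_gap': 93.93454105134168}
```

View pics/scene0.png

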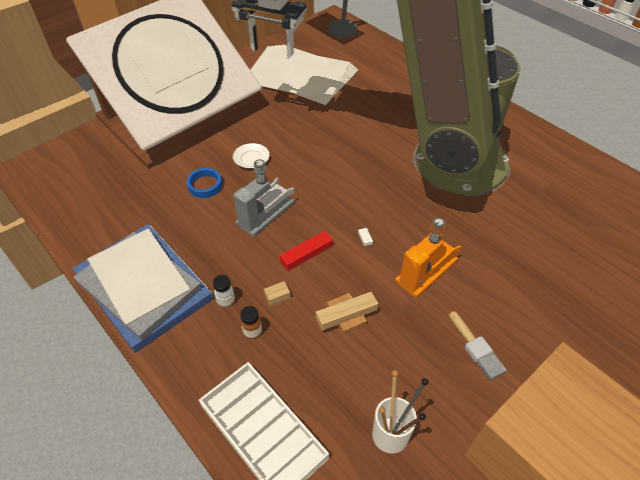

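View pics/top0.png

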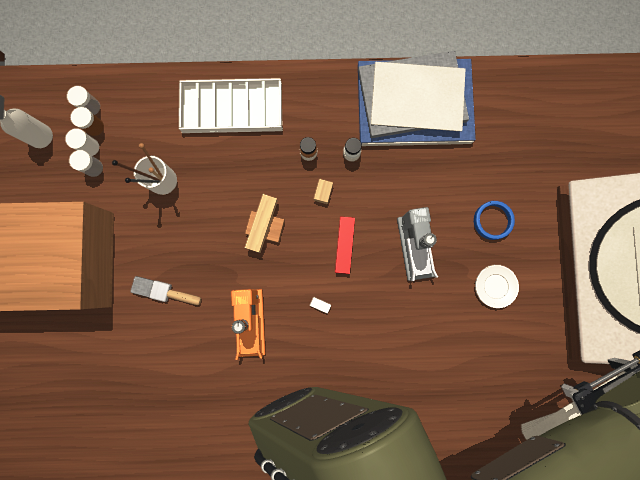

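The block is at top-view pixel (262,223) and scene pixel (347,311). The grey gauge is at top (418,240), with its cap at about (428,240) and its open front facing the robot (down in the picture).

Run:
```python
from h import *
def rect(f,u0,u1,v0,v1,z0,z1):
    W=np.load(f+'.npz')['W'][v0:v1,u0:u1].reshape(-1,3); W=W[(W[:,2]>z0)&(W[:,2]<z1)]
    r=cv2.minAreaRect(W[:,:2].astype(np.float32)); print(f,z0,z1,len(W),'med z',np.median(W[:,2]).round(1),'rect',np.round(r[0],1),np.round(r[1],1),round(r[2],1),'mean',W.mean(0).round(1)); return W
for f,b in(('top0',(235,295,185,265)),('scene0',(305,390,285,335))):
    rect(f,*b,40,54)
for f,b in(('top0',(390,450,195,295)),('scene0',(225,305,150,240))):
    for z in((110,124),(165,185),(47,57),(40,46.5),(7,20),(60,68)): rect(f,*b,*z)
```

```text
top0 40 54 870 med z 46.9 rect [571.5 147.7] [ 35.  129.8] 71.3 mean [571.1 147.5  46.9]
scene0 40 54 936 med z 46.2 rect [573.2 147.9] [ 37.4 131.6] 70.6 mean [575.2 148.4  46.1]
top0 110 124 594 med z 118.4 rect [ 543.8 -204.1] [87.4 45. ] 8.2 mean [ 552.2 -200.3  118.3]
top0 165 185 156 med z 175.5 rect [ 513.2 -207.1] [26.9 25.6] 29.9 mean [ 512.9 -207.   175.1]
top0 47 57 336 med z 50.5 rect [ 510.6 -210.2] [147.7  57.4] 6.4 mean [ 483.2 -209.    50.7]
top0 40 46.5 341 med z 44.4 rect [ 508.9 -208.2] [145.2  52.8] 7.3 mean [ 481.9 -209.8   44.2]
top0 7 20 457 med z 14.4 rect [ 524.  -221.4] [121.1 219.9] 88.8 mean [ 501.1 -191.3   14.1]
top0 60 68 40 med z 65.0 rect [ 555.5 -184.6] [53.8  7.8] 13.1 mean [ 546.1 -186.4   64.5]
scene0 110 124 461 med z 117.9 rect [ 546.9 -203.4] [88.4 45.2] 8.9 mean [ 554.7 -198.9  117.5]
scene0 165 185 114 med z 173.9 rect [ 516.2 -207.3] [26.9 27. ] 33.1 mean [ 517.2 -205.5  173.4]
scene0 47 57 283 med z 50.8 rect [ 514.4 -204.8] [151.2  56. ] 9.2 mean [ 506.8 -200.    50.9]
scene0 40 46.5 308 med z 44.3 rect [ 514.7 -204.7] [151.6  53.2] 8.4 mean [ 497.8 -207.3   44.1]
scene0 7 20 775 med z 13.1 rect [ 489.  -273.7] [338.9 165.7] 66.3 mean [ 480.2 -273.1   13. ]
scene0 60 68 78 med z 65.0 rect [ 563.3 -193.1] [37.7 64.1] 79.8 mean [ 559.3 -190.    64.7]
```

Request:
arm_command(rows=[0,30,20,0,60,22,50,0,-3.5,60,22,50,0,-3.5,60,22,50,0,-3.5,60,22,50,0,-3.5,60], newtons=40)

```text
clock: 0.72
eef_pos: [332.8, -260.9, 203.7]
eef_rot: [-3.141, 0.0, 0.214]
wrist_force: [0.8, 0.2, 0.1]
finger_gap: 60.2
```

Request:
arm_command(rows=[22,50,0,-3.5,60,22,50,0,-3.5,60,22,50,0,-3.5,60,22,50,0,-3.5,60,22,50,0,-3.5,60])

```text
clock: 1.35
eef_pos: [442.9, -10.8, 203.8]
eef_rot: [3.142, -0.0, -0.091]
wrist_force: [-0.1, -0.3, -0.2]
finger_gap: 59.9
```

Request:
arm_command(rows=[22,50,0,-3.5,60,22,50,0,-3.5,60,22,50,-20,-3.5,60,20,25,-30,-3.5,60,0,0,0,0,60])

```text
clock: 1.98
eef_pos: [527.7, 163.4, 151.0]
eef_rot: [3.139, 0.004, -0.332]
wrist_force: [0.2, -0.3, -0.9]
finger_gap: 59.8
```

Request:
arm_command(rows=[2,-1,-45,0,60,0,0,-45,0,60,0,0,-25,0,60,0,0,-9,0,60,0,0,0,0,60])

```text
clock: 2.6
eef_pos: [530.8, 161.0, 30.7]
eef_rot: [-3.141, -0.001, -0.333]
wrist_force: [-1.4, 0.1, -0.7]
finger_gap: 60.0
```

Request:
arm_command(rows=[0,0,0,0,45,0,0,0,0,36,0,0,0,0,25,0,0,0,0,25,0,0,0,0,25])

```text
clock: 3.22
eef_pos: [530.6, 161.4, 29.9]
eef_rot: [-3.142, 0.0, -0.333]
wrist_force: [-0.6, -0.1, 0.0]
finger_gap: 25.1
```

Run:
```python
from h import *
s=manip.read_state();print(s)
```

```text
{'clock': 3.225, 'joints': array([2.29247057e-01, 4.84436932e-01, 1.65229006e+00, 5.09959007e-05,
       1.00487164e+00, 2.13333124e+00]), 'qd': array([-1.25636852e-03,  4.18516071e-04,  2.09386355e-03,  1.81864911e-04,
       -9.46971208e-05,  3.34411063e-04]), 'effort': array([ 5.25078158e-04, -5.79920876e+01, -2.97654766e+01, -2.22512166e-02,
       -6.92329626e-02, -7.42215889e-04]), 'eef_pos': array([530.55517663, 161.40084759,  29.88190779]), 'eef_rot': array([-3.14155943e+00,  2.80177349e-05, -3.33315202e-01]), 'wrist_force': array([-0.58060771, -0.06813433,  0.02670526]), 'moment': array([0.13640768, 0.01289451, 0.01114606]), 'finger_gap': 25.076263813435528}
```

Run:
```python
from h import *
snap("scene","s1");snap("top","t1")
a=cv2.imread('pics/s1.png')[230:360,250:450];b=cv2.imread('pics/t1.png')[150:280,200:400]
cv2.imwrite('pics/c1.png',np.vstack([cv2.resize(x,None,fx=2.3,fy=2.3,interpolation=cv2.INTER_CUBIC) for x in(a,b)]))
```

```text
(no output)
```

View pics/c1.png

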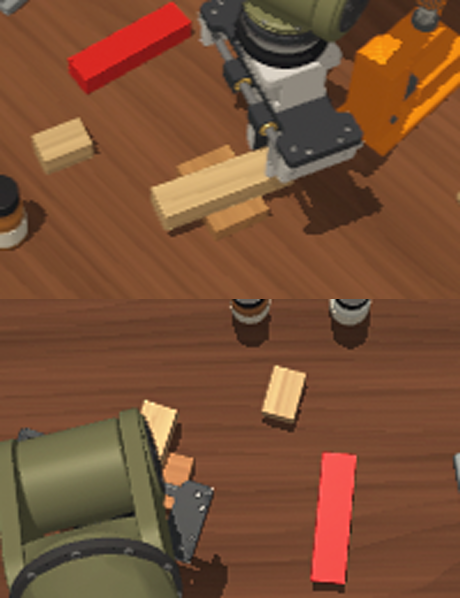

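The block is still on its rest, yet the jaw shows 25 mm, less than its 34 mm width. I'll check the geometry of the block and fingers in depth.

Run:
```python
from h import *
for f,b in(('s1',(305,395,270,340)),):
    d=np.load(f+'.npz');W=d['W'];im=d['im']
    w=W[b[2]:b[3],b[0]:b[1]].reshape(-1,3);m=(w[:,2]>38)&(w[:,2]<54)
    r=cv2.minAreaRect(w[m][:,:2].astype(np.float32));print(r,m.sum(),np.median(w[m],0))
    # along block axis coords
    a=np.radians(-19);R=np.array([[np.cos(a),np.sin(a)],[-np.sin(a),np.cos(a)]])
    for v in range(280,324,4):
        print(v,[tuple(np.round([*(R@(W[v,u,:2]-[572.3,147.8])),W[v,u,2]]).astype(int)) for u in range(355,400,5) if not np.isnan(W[v,u,0])])
c=cv2.resize(cv2.imread('pics/s1.png')[265:325,320:410],None,fx=8,fy=8,interpolation=cv2.INTER_CUBIC);cv2.imwrite('pics/c2.png',c)
```

```text
((579.9358520507812, 145.32119750976562), (36.90491485595703, 118.8212890625), 70.79228210449219) 815 [584.35326647 145.5088137   46.13207015]
280 [(np.int64(-60), np.int64(-84), np.int64(1)), (np.int64(-11), np.int64(21), np.int64(169)), (np.int64(-17), np.int64(29), np.int64(176)), (np.int64(-20), np.int64(42), np.int64(192)), (np.int64(-29), np.int64(45), np.int64(191)), (np.int64(-36), np.int64(51), np.int64(195)), (np.int64(-46), np.int64(53), np.int64(191)), (np.int64(-55), np.int64(56), np.int64(191)), (np.int64(-62), np.int64(60), np.int64(193))]
284 [(np.int64(-55), np.int64(-74), np.int64(1)), (np.int64(-10), np.int64(25), np.int64(162)), (np.int64(-15), np.int64(34), np.int64(170)), (np.int64(-25), np.int64(36), np.int64(167)), (np.int64(-24), np.int64(55), np.int64(194)), (np.int64(-34), np.int64(57), np.int64(191)), (np.int64(-41), np.int64(61), np.int64(193)), (np.int64(-50), np.int64(65), np.int64(193)), (np.int64(-58), np.int64(69), np.int64(194))]
288 [(np.int64(-52), np.int64(-66), np.int64(-3)), (np.int64(-35), np.int64(-16), np.int64(77)), (np.int64(-15), np.int64
[... 2882 characters left out ...]
, np.int64(10), np.int64(1)), (np.int64(-49), np.int64(14), np.int64(0)), (np.int64(-59), np.int64(19), np.int64(1)), (np.int64(-69), np.int64(23), np.int64(1)), (np.int64(-80), np.int64(26), np.int64(-1)), (np.int64(-91), np.int64(28), np.int64(-5)), (np.int64(-99), np.int64(36), np.int64(2))]
320 [(np.int64(-9), np.int64(21), np.int64(21)), (np.int64(-19), np.int64(25), np.int64(21)), (np.int64(-28), np.int64(30), np.int64(22)), (np.int64(-45), np.int64(23), np.int64(0)), (np.int64(-56), np.int64(26), np.int64(-2)), (np.int64(-64), np.int64(33), np.int64(4)), (np.int64(-74), np.int64(36), np.int64(2)), (np.int64(-85), np.int64(40), np.int64(1)), (np.int64(-95), np.int64(43), np.int64(-2))]
```

View pics/c2.png

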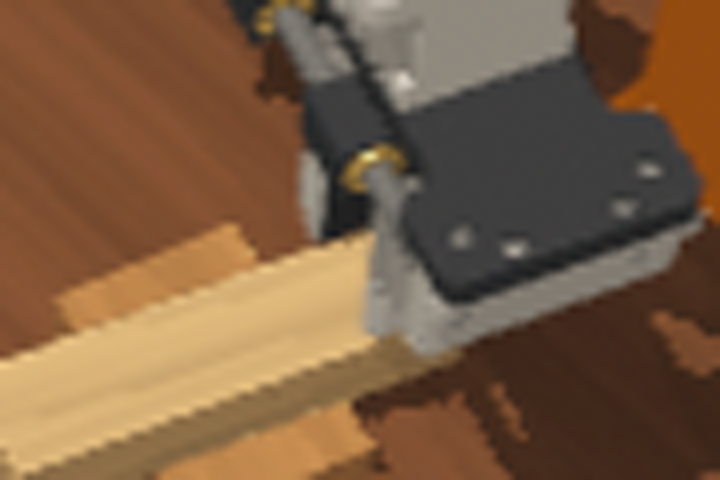

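The crop shows both fingertips at the block's top edges (crop 375,330 and 430,350), with the block's side visible below them. They closed above the block although the state reads z 30. The xy position agrees (front edge of the pads at -37 along the block). I'll open, go lower with care and close again.

Request:
arm_command(rows=[0,0,0,0,60,0,0,0,0,60,0,0,-5,0,60,0,0,-5,0,60,0,0,-4,0,60])

```text
clock: 3.95
eef_pos: [530.4, 161.3, 15.3]
eef_rot: [3.141, 0.0, -0.333]
wrist_force: [-0.3, 0.4, -0.5]
finger_gap: 60.3
```

Request:
arm_command(rows=[0,0,0,0,40,0,0,0,0,25,0,0,0,0,25,0,0,0,0,25,0,0,0,0,25], newtons=15)

```text
clock: 4.58
eef_pos: [530.6, 161.4, 16.0]
eef_rot: [-3.141, -0.0, -0.333]
wrist_force: [0.0, -0.7, 0.5]
finger_gap: 33.9
```

Run:
```python
from h import *
snap("scene","s2")
W=np.load('s2.npz')['W']
a=np.radians(-19);R=np.array([[np.cos(a),np.sin(a)],[-np.sin(a),np.cos(a)]])
for u in(358,362,366,370,374,378):
    print(u,[tuple(int(k) for k in np.round([*(R@(W[v,u,:2]-[572.3,147.8])),W[v,u,2]])) for v in range(296,328,2) if not np.isnan(W[v,u,0])])
c=cv2.resize(cv2.imread('pics/s2.png')[265:335,310:410],None,fx=8,fy=8,interpolation=cv2.INTER_CUBIC);cv2.imwrite('pics/c3.png',c)
```

```text
358 [(-32, -17, 46), (-30, -12, 47), (-27, -7, 48), (-27, -5, 43), (-23, 2, 47), (-21, 6, 47), (-20, 9, 45), (-16, 17, 50), (-18, 15, 38), (-17, 17, 34), (-18, 16, 23), (-18, 18, 19), (-16, 22, 18), (-12, 28, 22), (-10, 33, 23), (-11, 32, 11)]
362 [(-40, -14, 46), (-37, -7, 49), (-36, -4, 46), (-34, -1, 44), (-31, 5, 47), (-30, 8, 45), (-27, 14, 48), (-27, 14, 39), (-27, 16, 34), (-29, 14, 22), (-27, 18, 22), (-25, 23, 21), (-23, 27, 21), (-20, 32, 22), (-20, 33, 15), (-21, 32, 5)]
366 [(-47, -9, 49), (-46, -5, 47), (-43, 0, 48), (-42, 2, 44), (-40, 7, 45), (-33, 19, 58), (-33, 19, 51), (-34, 20, 44), (-38, 14, 24), (-43, 7, 2), (-41, 11, 1), (-38, 17, 3), (-30, 30, 21), (-31, 31, 13), (-32, 30, 3), (-30, 33, 1)]
370 [(-10, 64, 175), (-10, 66, 172), (-16, 58, 149), (-36, 28, 85), (-37, 26, 75), (-37, 27, 68), (-38, 27, 59), (-10, 72, 138), (-54, 4, -1), (-52, 8, -2), (-49, 15, 2), (-48, 17, -3), (-45, 23, -1), (-43, 28, 0), (-40, 33, 2), (-39, 36, 0)]
374 [(-15, 71, 181), (-15, 72, 176), (-12, 78, 180), (-10, 81, 178), (-9, 83, 175), (-10, 82, 167), (-10, 85, 164), (-14, 78, 144), (-14, 80, 139), (-60, 13, 0), (-57, 18, 2), (-55, 23, 2), (-53, 26, 0), (-51, 30, -1), (-49, 34, -2), (-47, 39, -1)]
378 [(-22, 73, 179), (-22, 75, 176), (-19, 79, 177), (-17, 83, 177), (-15, 87, 177), (-16, 87, 170), (-22, 79, 148), (-22, 80, 141), (-69, 13, 2), (-68, 16, -1), (-65, 21, 1), (-63, 26, 1), (-61, 30, 1), (-59, 34, 0), (-56, 39, 2), (-54, 43, 1)]
```

View pics/c3.png

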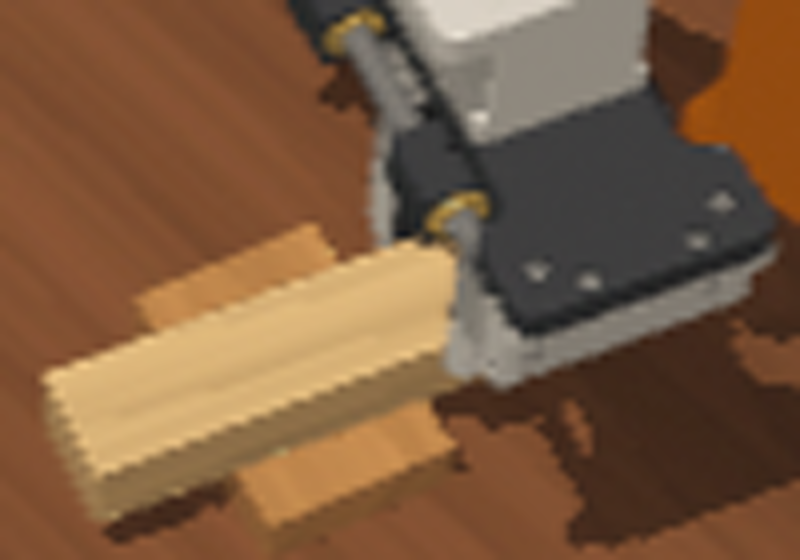

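Now it grips (33.9 mm), but only on the upper part of the block: the real tool is about 25 mm higher than the reading. I'll regrip 8 mm deeper, then lift.

Request:
arm_command(rows=[0,0,0,0,50,0,0,0,0,50,0,0,-4,0,50,0,0,-4,0,50,0,0,0,0,50])

```text
clock: 5.25
eef_pos: [530.3, 161.3, 7.4]
eef_rot: [3.141, 0.001, -0.333]
wrist_force: [0.6, 0.8, 0.0]
finger_gap: 49.9
```

Request:
arm_command(rows=[0,0,0,0,32,0,0,0,0,28,0,0,0,0,25,0,0,0,0,25,0,0,0,0,25], newtons=40)

```text
clock: 5.88
eef_pos: [530.6, 161.4, 7.9]
eef_rot: [-3.141, -0.0, -0.333]
wrist_force: [-0.1, -0.6, 1.7]
finger_gap: 33.4
```

Request:
arm_command(rows=[0,0,5,0,25,0,0,25,0,25,0,0,40,0,25,0,0,40,0,25,0,0,0,0,25])

```text
clock: 6.5
eef_pos: [531.9, 161.7, 121.0]
eef_rot: [-3.139, -0.005, -0.333]
wrist_force: [0.6, -0.6, -1.7]
finger_gap: 33.5
```

Run:
```python
from h import *
print(manip.read_state()['moment'])
for n,f in (("scene","s3"),("top","t3")):
    snap(n,f); W=np.load(f+'.npz')['W'];im=np.load(f+'.npz')['im'].astype(int)
    wood=(im[...,2]-im[...,0]>50)&(im[...,1]>150)&(W[...,2]>100)&(W[...,2]<180)&(abs(W[...,0]-575)<110)&(abs(W[...,1]-148)<110)
    w=W[wood];print(f,len(w))
    if len(w)>30:
        r=cv2.minAreaRect(w[:,:2].astype(np.float32));print(r); hi=w[w[:,2]>np.percentile(w[:,2],30)]
        A=np.c_[hi[:,:2]-[575,148],np.ones(len(hi))];print(np.linalg.lstsq(A,hi[:,2],rcond=None)[0])
```

```text
[ 0.1447764   0.02320715 -0.01518928]
s3 791
((582.362060546875, 143.64633178710938), (35.98176574707031, 112.3260498046875), 73.0281753540039)
[2.19459689e-03 4.92004902e-03 1.60450837e+02]
t3 221
((609.492431640625, 134.72706604003906), (32.724395751953125, 50.11206817626953), 71.32319641113281)
[1.00014801e-03 3.08816147e-02 1.59655566e+02]
```

Block is held level, lifted with the tool (top at 160). Carrying it to in front of the gauge.

Request:
arm_command(rows=[-10,-44,0,3,25,-20,-44,0,3,25,-26,-44,0,3,25,-26,-44,0,3,25,-26,-44,0,3,25])

```text
clock: 7.22
eef_pos: [420.8, -59.7, 116.6]
eef_rot: [-3.141, 0.002, -0.07]
wrist_force: [1.7, -0.8, -1.3]
finger_gap: 33.5
```

Request:
arm_command(rows=[-27,-44,0,3,25,-27,-44,0,3,25,-27,-44,0,3,25,-27,-44,-30,3,25,0,0,-30,0,25])

```text
clock: 7.85
eef_pos: [312.5, -236.4, 56.2]
eef_rot: [-3.141, 0.001, 0.134]
wrist_force: [0.1, 0.3, -2.1]
finger_gap: 33.8
```

Run:
```python
from h import *
s=manip.read_state();print(s['eef_pos'],s['eef_rot'])
for n in("scene","top"): snap(n,n[0]+"4")
a=cv2.imread('pics/s4.png')[120:270,210:410];b=cv2.imread('pics/t4.png')[190:340,370:570]
cv2.imwrite('pics/c4.png',np.vstack([cv2.resize(x,None,fx=2,fy=2,interpolation=cv2.INTER_CUBIC) for x in(a,b)]))
```

```text
[ 312.52348443 -236.39255561   56.23161176] [-3.14090860e+00  8.79463195e-04  1.34303969e-01]
```

View pics/c4.png

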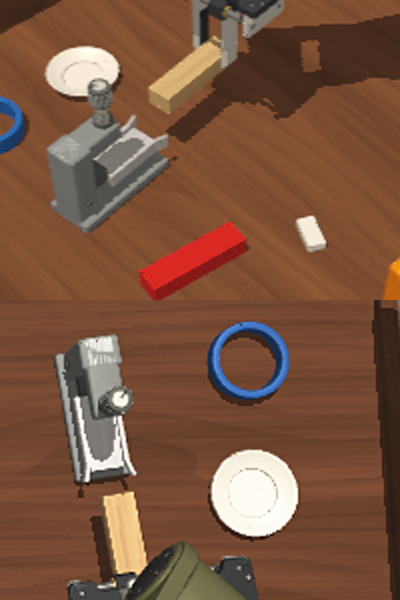

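The block is in front of the gauge mouth, pointing along it, at the near (robot) side. I'll measure the relative lateral offset and yaw.

Run:
```python
from h import *
C=np.array([514.7,-207.2]);y=np.radians(8);R=np.array([[np.cos(y),np.sin(y)],[-np.sin(y),np.cos(y)]])
for f in('s4','t4','scene0','top0'):
    d=np.load(f+'.npz');W=d['W'].reshape(-1,3);im=d['im'].reshape(-1,3).astype(int)
    L=np.c_[(W[:,:2]-C)@R.T,W[:,2]]
    if f in('s4','t4'):
        b=(abs(L[:,2]-94)<4)&(L[:,0]>-190)&(L[:,0]<-75)&(abs(L[:,1])<45)&(im[:,2]-im[:,0]>40)
        p=L[b]; print(f,'block n',b.sum(),'x',np.percentile(p[:,0],[0,1,99,100]).round(1),'z',np.median(p[:,2]).round(1))
        for x0 in range(-170,-85,14):
            q=p[(p[:,0]>=x0)&(p[:,0]<x0+14)]
            if len(q)>8: print('  ',x0+7,len(q),q[:,1].min().round(1),q[:,1].max().round(1))
    for nm,z0,z1,xs in(('guide',48,56,range(-80,-15,13)),('arm',114,122,range(-13,75,15)),('base',9,18,range(-78,-15,13))):
        print(f,nm,[(x0+7,len(q),*np.percentile(q,[0,25,75,100]).round(1).tolist()) for x0 in xs for q in [L[(L[:,2]>z0)&(L[:,2]<z1)&(L[:,0]>=x0)&(L[:,0]<x0+13)&(abs(L[:,1])<40),1]] if len(q)>5])
    k=L[(abs(L[:,2]-175)<3)&(np.hypot(L[:,0],L[:,1])<25)];print(f,'cap',k[:,:2].min(0).round(1),k[:,:2].max(0).round(1))
```

```text
s4 block n 375 x [-189.8 -189.5  -94.1  -92.9] z 94.6
   -163 56 -16.9 18.2
   -149 55 -17.8 18.5
   -135 52 -16.6 17.4
   -121 56 -18.8 17.8
   -107 53 -18.1 17.2
   -93 31 -17.0 17.6
s4 guide [(-73, 14, -27.6, -25.7, 24.6, 29.5), (-60, 31, -27.6, -21.4, 22.0, 27.0), (-47, 31, -23.2, -17.8, 19.3, 23.8), (-34, 21, -19.0, -7.1, 21.4, 24.1), (-21, 23, -15.4, 5.0, 22.3, 24.8)]
s4 arm [(-6, 19, 6.6, 10.5, 15.3, 18.6), (9, 41, -18.8, -7.8, 12.1, 16.9), (24, 56, -17.1, -7.8, 11.8, 18.2), (39, 62, -21.6, -9.5, 9.9, 19.3), (54, 70, -23.7, -11.2, 11.3, 21.9), (69, 83, -22.1, -10.0, 10.4, 21.8)]
s4 base [(-71, 19, 11.4, 16.5, 28.1, 31.0), (-58, 27, 16.1, 19.3, 29.4, 32.5), (-45, 28, 16.6, 20.9, 30.4, 33.4), (-32, 26, 17.1, 20.7, 28.5, 32.1), (-19, 28, 16.3, 18.2, 28.9, 31.6)]
s4 cap [-11.6 -13.1] [12.8 13.5]
t4 block n 462 x [-184.5 -180.1  -97.8  -96.3] z 92.1
   -163 85 -15.2 19.7
   -149 74 -14.6 19.5
   -135 79 -14.6 18.6
   -121 76 -14.1 19.7
   -107 67 -14.3 18.8
   -93 16 -13.7 17.0
t4 guide [(-73, 22, -28.5, -25.7, 25.5, 28.2), (-60, 48, -26.1, -19.4, 19.1, 24.7), (-47, 40, -24.7, -20.
[... 1102 characters left out ...]
17.5, 21.3, 29.3, 31.8)]
scene0 cap [-12.6 -14.5] [14.8 12.4]
top0 guide [(-73, 24, -29.1, -25.7, 23.6, 28.4), (-60, 37, -25.5, -20.1, 20.8, 24.5), (-47, 43, -24.8, -20.7, 19.8, 23.6), (-34, 47, -24.4, -21.1, 19.3, 23.9), (-21, 46, -24.3, -19.9, 19.5, 23.9)]
top0 arm [(-6, 27, -14.8, 9.7, 14.9, 17.0), (9, 33, -0.2, 8.0, 14.2, 16.9), (24, 93, -18.8, -9.3, 8.7, 17.1), (39, 107, -21.4, -10.6, 9.8, 19.8), (54, 114, -22.9, -10.8, 11.5, 21.7), (69, 88, -21.8, -11.7, 10.0, 20.2)]
top0 base [(-71, 89, -27.1, -13.1, 14.5, 32.1), (-58, 27, 20.6, 24.3, 30.0, 31.7), (-45, 27, 20.6, 23.1, 28.2, 30.8), (-32, 29, 20.1, 24.0, 29.8, 32.2), (-19, 26, 19.9, 23.8, 28.9, 31.5)]
top0 cap [-14.6 -13.3] [11.5 12.9]
```

Request:
arm_command(rows=[0,-1,-10,0.3,25,0,0,-10,0,25,12,1.7,0,0,25,12,1.7,0,0,25,0,0,0,0,25])

```text
clock: 8.57
eef_pos: [339.7, -232.1, 38.1]
eef_rot: [3.141, -0.0, 0.145]
wrist_force: [0.8, 0.8, -1.8]
finger_gap: 33.7
```

```bash
cat > m.py <<'E'
from h import *
import sys
t=sys.argv[1]; C=np.array([514.7,-207.2]);y=np.radians(8);R=np.array([[np.cos(y),np.sin(y)],[-np.sin(y),np.cos(y)]])
s=manip.read_state();zt=s['eef_pos'][2]+38.1
print('tcp',(R@(s['eef_pos'][:2]-C)).round(1),s['eef_pos'][2].round(1),np.degrees(s['eef_rot']).round(2),s['wrist_force'].round(1),s['finger_gap'])
for n in("scene","top"):
    f=n[0]+t;snap(n,f);d=np.load(f+'.npz');W=d['W'].reshape(-1,3);im=d['im'].reshape(-1,3).astype(int)
    L=np.c_[(W[:,:2]-C)@R.T,W[:,2]]
    b=(abs(L[:,2]-zt)<5)&(L[:,0]>-190)&(L[:,0]<30)&(abs(L[:,1])<45)&(im[:,2]-im[:,0]>40)
    p=L[b]; print(f,'block n',b.sum(),'xmax',np.percentile(p[:,0],[99,100]).round(1),'z',np.median(p[:,2]).round(1),zt.round(1))
    for x0 in range(-150,-25,16):
        q=p[(p[:,0]>=x0)&(p[:,0]<x0+16)]
        if len(q)>20: print('  ',x0+8,len(q),q[:,1].min().round(1),q[:,1].max().round(1),q[:,2].mean().round(1))
E
python3 m.py 5
```

```text
tcp [-176.8   -0.3] 38.1 [ 1.7997e+02 -3.0000e-02  8.2800e+00] [ 0.8  0.8 -1.8] 33.69846073606125
s5 block n 482 xmax [-66.1 -64.2] z 76.6 76.2
   -142 63 -16.9 18.6 76.8
   -126 68 -17.5 17.9 76.4
   -110 65 -18.0 21.5 76.7
   -94 69 -15.7 18.8 76.1
   -78 63 -15.7 19.3 76.4
   -62 27 -15.6 19.6 76.1
t5 block n 560 xmax [-70.4 -69.3] z 76.7 76.2
   -142 106 -16.0 17.5 76.8
   -126 112 -15.9 18.4 76.6
   -110 111 -15.9 18.2 76.5
   -94 112 -15.8 18.3 76.8
   -78 109 -15.2 19.7 76.6
```

Request:
arm_command(rows=[0.2,-1.5,-2,-0.3,25,10,1.4,0,0,25,10,1.4,0,0,25,10,1.4,0,0,25,0,0,0,0,25])

```text
clock: 9.3
eef_pos: [369.4, -229.3, 35.8]
eef_rot: [3.142, -0.0, 0.139]
wrist_force: [0.1, 0.3, -1.6]
finger_gap: 33.6
```

```bash
python3 m.py 6
```

```text
tcp [-146.9   -1.7] 35.8 [180.    -0.     7.95] [ 0.1  0.3 -1.6] 33.60043320622961
s6 block n 489 xmax [-36.7 -35. ] z 74.1 73.9
   -142 51 -20.2 14.2 74.3
   -126 67 -20.4 16.9 73.9
   -110 71 -15.9 17.1 73.8
   -94 66 -18.8 17.1 73.8
   -78 68 -20.1 17.7 74.3
   -62 67 -18.8 18.1 73.9
   -46 64 -19.4 18.3 73.7
t6 block n 528 xmax [-40.2 -39.5] z 74.5 73.9
   -110 85 -16.8 16.2 74.5
   -94 116 -18.2 16.6 74.2
   -78 114 -17.5 17.2 74.4
   -62 109 -18.1 16.4 74.3
   -46 102 -17.2 16.5 74.2
```

Request:
arm_command(rows=[10,1.4,-1,0,25,10,1.4,-1,0,25,10,1.4,0,0,25,10,1.4,0,0,25,0,0,0,0,25])

```text
clock: 10.02
eef_pos: [409.3, -223.8, 33.7]
eef_rot: [-3.142, -0.0, 0.139]
wrist_force: [-0.5, -0.7, -0.0]
finger_gap: 33.5
```

Request:
arm_command(rows=[0,0,-1,0,25,0,0,0,0,25,4,0.6,0,0,25,3,0.4,0,0,25,0,0,0,0,25], newtons=12)

```text
clock: 10.65
eef_pos: [416.1, -222.9, 32.9]
eef_rot: [3.141, -0.0, 0.138]
wrist_force: [1.2, 0.9, -0.2]
finger_gap: 33.8
```

```bash
python3 m.py 7
```

```text
tcp [-99.9  -1.9] 32.9 [ 1.7999e+02 -2.0000e-02  7.9100e+00] [ 1.2  0.9 -0.2] 33.75670034678758
s7 block n 423 xmax [10.3 13.1] z 71.2 71.0
   -110 26 -18.8 1.0 70.8
   -94 56 -23.3 15.0 71.1
   -78 66 -20.5 15.8 71.6
   -62 73 -20.0 19.7 71.2
   -46 66 -19.1 15.6 71.3
   -30 46 -8.9 16.7 71.4
t7 block n 334 xmax [4.3 7.4] z 71.5 71.0
   -62 47 -5.8 15.6 71.4
   -46 97 -17.5 15.7 71.4
   -30 115 -19.2 15.6 71.5
```

Request:
arm_command(rows=[2,0.3,0,0,25,2,0.3,0,0,25,1,0.1,0,0,25,1,0.1,0,0,25,0,0,0,0,25])

```text
clock: 11.38
eef_pos: [421.9, -222.1, 32.9]
eef_rot: [3.142, -0.0, 0.138]
wrist_force: [-1.4, -0.3, 2.3]
finger_gap: 33.8
```

Request:
arm_command(rows=[1,0.1,0,0,25,0,0,0,0,25])

```text
clock: 11.62
eef_pos: [422.8, -222.0, 32.9]
eef_rot: [3.142, -0.0, 0.138]
wrist_force: [-1.3, -0.3, 3.5]
finger_gap: 33.9
```

Request:
arm_command(rows=[1,0.1,0,0,25,0,0,0,0,25])

```text
clock: 11.88
eef_pos: [423.8, -221.9, 32.9]
eef_rot: [3.142, -0.0, 0.138]
wrist_force: [-2.2, 0.5, 2.8]
finger_gap: 34.0
```

Request:
arm_command(rows=[1,0.1,0,0,25,0,0,0,0,25])

```text
clock: 12.12
eef_pos: [424.4, -221.9, 32.8]
eef_rot: [-3.141, 0.001, 0.138]
wrist_force: [-5.1, -0.7, 6.2]
finger_gap: 34.0
```

Request:
arm_command(rows=[1,0.1,0,0,25,0,0,0,0,25])

```text
clock: 12.38
eef_pos: [424.6, -221.8, 32.7]
eef_rot: [-3.141, 0.003, 0.138]
wrist_force: [-12.0, -1.9, 9.8]
finger_gap: 34.3
```

```bash
python3 m.py 8
```

```text
tcp [-91.2  -1.9] 32.7 [-1.7996e+02  1.5000e-01  7.9200e+00] [-12.   -1.9   9.8] 34.269688796456954
s8 block n 407 xmax [18.1 20.6] z 71.3 70.8
   -94 36 -19.1 6.7 71.4
   -78 69 -21.0 16.0 71.4
   -62 70 -18.8 16.5 71.3
   -46 69 -19.6 16.1 71.3
   -30 43 -7.9 15.8 71.2
t8 block n 258 xmax [11.7 14.2] z 71.6 70.8
   -46 64 -8.3 15.9 71.3
   -30 104 -17.5 16.1 71.6
```

The force rose to 12 N just where home was predicted (TCP at -91), so the block is home. Releasing and lifting.

Request:
arm_command(rows=[0,0,0,0,60,0,0,0,0,60,0,0,0,0,60,0,0,20,0,60,0,0,40,0,60])

```text
clock: 13.1
eef_pos: [425.1, -221.2, 92.5]
eef_rot: [-3.14, 0.002, 0.138]
wrist_force: [-0.6, -0.7, 0.4]
finger_gap: 60.0
```

Request:
arm_command(rows=[0,0,40,0,60,0,0,40,0,60,0,0,40,0,60,0,0,0,0,60,0,0,0,0,60])

```text
clock: 13.72
eef_pos: [425.5, -221.5, 211.9]
eef_rot: [-3.141, 0.001, 0.138]
wrist_force: [0.2, -0.8, 0.1]
finger_gap: 60.1
```

```bash
python3 m.py 9
python3 - <<'E'
from h import *
for f in 's9','t9':
    W=np.load(f+'.npz')['W']
    C=np.array([514.7,-207.2]);y=np.radians(8);R=np.array([[np.cos(y),np.sin(y)],[-np.sin(y),np.cos(y)]])
    L=np.concatenate([(W[...,:2]-C)@R.T,W[...,2:]],-1).reshape(-1,3)
    # fingers: near gauge x -91, |y| 30..65
    m=(abs(L[:,0]+91)<15)&(abs(L[:,1])<70)&(L[:,2]>90)
    p=L[m]; 
    for z in range(150,330,12):
        q=p[(p[:,2]>=z)&(p[:,2]<z+12)]
        if len(q): print(f,z,len(q),q[:,0].min().round(),q[:,0].max().round(),q[:,1].min().round(),q[:,1].max().round())
cv2.imwrite('pics/c9.png',cv2.resize(cv2.imread('pics/s9.png')[80:260,180:420],None,fx=3,fy=3,interpolation=cv2.INTER_CUBIC))
E
```

```text
tcp [-90.3  -1.8] 211.9 [-1.7996e+02  4.0000e-02  7.9100e+00] [ 0.2 -0.8  0.1] 60.11908548140739
s9 222 2 -82.0 -81.0 -36.0 29.0
s9 234 48 -98.0 -78.0 -44.0 40.0
s9 246 82 -98.0 -77.0 -44.0 42.0
s9 258 77 -97.0 -77.0 -43.0 42.0
s9 270 79 -101.0 -77.0 -46.0 43.0
s9 282 81 -99.0 -77.0 -43.0 43.0
s9 294 82 -101.0 -78.0 -46.0 43.0
s9 306 65 -97.0 -78.0 -45.0 42.0
s9 318 25 -99.0 -79.0 -42.0 42.0Traceback (most recent call last):
  File "m.py", line 10, in <module>
    p=L[b]; print(f,'block n',b.sum(),'xmax',np.percentile(p[:,0],[99,100]).round(1),'z',np.median(p[:,2]).round(1),zt.round(1))
                                             ~~~~~~~~~~~~~^^^^^^^^^^^^^^^^^
    return _quantile_unchecked(
        a, q, axis, out, overwrite_input, method, keepdims, weights)
    return _ureduce(a,
                    func=_quantile_ureduce_func,
    ...<5 lines>...
                    overwrite_input=overwrite_input,
                    method=method)
    r = func(a, **kwargs)
    result = _quantile(arr,
                       quantiles=q,
    ...<2 lines>...
                       out=out,
                       weights=wgt)
    slices_having_nans = np.isnan(arr[-1, ...])
                                  ~~~^^^^^^^^^
IndexError: index -1 is out of bounds for axis 0 with size 0
Traceback (most recent call last):
FileNotFoundError: [Errno 2] No such file or directory: 't9.npz'
```

```bash
sed -i "s/^s=manip/zt0=float(sys.argv[2]) if len(sys.argv)>2 else None\ns=manip/; s/^print('tcp'/zt=zt0 or zt\nprint('tcp'/" m.py; python3 m.py 10 71
python3 - <<'E'
from h import *
cv2.imwrite('pics/c9.png',cv2.resize(cv2.imread('pics/s10.png')[80:260,180:420],None,fx=3,fy=3,interpolation=cv2.INTER_CUBIC))
E
```

```text
tcp [-90.4  -1.7] 211.6 [-1.7993e+02  8.0000e-02  7.9100e+00] [-0.4  0.2 -0.4] 59.9337330935859Traceback (most recent call last):
  File "m.py", line 12, in <module>
    p=L[b]; print(f,'block n',b.sum(),'xmax',np.percentile(p[:,0],[99,100]).round(1),'z',np.median(p[:,2]).round(1),zt.round(1))
                                                                                                                    ^^^^^^^^
AttributeError: 'float' object has no attribute 'round'
```

View pics/c9.png

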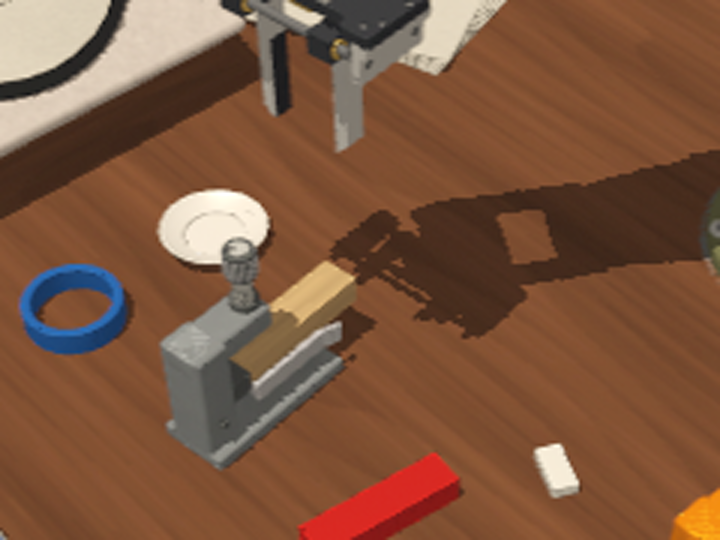

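The picture shows the block seated in the gauge under the arm, released, with its near end sticking out at crop (340,275). The cap is at crop (240,258). I'll check the block's near end, then go over the cap while turning to a starting yaw near 110°.

Request:
arm_command(rows=[30,5,0,10.2,60,30,5,0,10.2,60,29.5,4.5,0,10.2,60,0,0,0,10.2,60,0,0,0,10.2,60])

```text
clock: 14.45
eef_pos: [515.2, -206.9, 211.3]
eef_rot: [-3.139, 0.0, 1.034]
wrist_force: [0.5, -0.7, -1.0]
finger_gap: 59.8
```

Request:
arm_command(rows=[0,0,0,10.2,60,0,0,0,10.2,60,0,0,0,10.2,60,0,0,0,10.2,60,0,0,0,10.2,60])

```text
clock: 15.08
eef_pos: [515.0, -207.1, 211.6]
eef_rot: [-3.14, -0.001, 1.924]
wrist_force: [-0.7, -0.3, 0.3]
finger_gap: 59.8
```

Request:
arm_command(rows=[0,0,0,0,60,0,0,0,0,60])

```text
clock: 15.32
eef_pos: [515.1, -207.2, 212.3]
eef_rot: [-3.141, -0.001, 1.914]
wrist_force: [0.1, 0.2, -0.3]
finger_gap: 60.1
```

```bash
sed -i 's/,zt.round(1))/,zt)/' m.py; python3 m.py 11 71
python3 - <<'E'
from h import *
C=np.array([514.7,-207.2]);y=np.radians(8);R=np.array([[np.cos(y),np.sin(y)],[-np.sin(y),np.cos(y)]])
for f in 's10','s11','t11':
    d=np.load(f+'.npz');W=d['W'].reshape(-1,3);im=d['im'].reshape(-1,3).astype(int);L=np.c_[(W[:,:2]-C)@R.T,W[:,2]]
    b=(abs(L[:,2]-71)<4)&(L[:,0]>-140)&(L[:,0]<-20)&(abs(L[:,1])<30)&(im[:,2]-im[:,0]>40);print(f,'block xmin',np.percentile(L[b,0],[0,1,2]).round(1))
E
```

```text
tcp [ 0.4 -0. ] 212.3 [-1.7996e+02 -4.0000e-02  1.0967e+02] [ 0.1  0.2 -0.3] 60.14449909287682
s11 block n 465 xmax [18.2 20.9] z 71.4 71.0
   -110 39 -20.0 15.8 71.5
   -94 64 -19.2 16.4 70.9
   -78 72 -20.3 17.8 71.2
   -62 65 -20.3 16.9 71.1
   -46 65 -18.2 16.2 71.6
   -30 46 -9.5 16.3 71.5
t11 block n 25 xmax [14.2 14.3] z 69.6 71.0
s10 block xmin [-112.3 -110.6 -109.6]
s11 block xmin [-112.3 -110.8 -109.4]Traceback (most recent call last):
  File "<stdin>", line 5, in <module>
    return _quantile_unchecked(
        a, q, axis, out, overwrite_input, method, keepdims, weights)
    return _ureduce(a,
                    func=_quantile_ureduce_func,
    ...<5 lines>...
                    overwrite_input=overwrite_input,
                    method=method)
    r = func(a, **kwargs)
    result = _quantile(arr,
                       quantiles=q,
    ...<2 lines>...
                       out=out,
                       weights=wgt)
    slices_having_nans = np.isnan(arr[-1, ...])
                                  ~~~^^^^^^^^^
IndexError: index -1 is out of bounds for axis 0 with size 0
```

Block is home (near end at -112). Lowering over the cap and gripping it.

Request:
arm_command(rows=[0,0,-30,0,60,0,0,-30,0,60,0,0,-15,0,60,0,0,-5,0,60,0,0,0,0,60], newtons=40)

```text
clock: 16.05
eef_pos: [515.5, -207.4, 133.4]
eef_rot: [3.141, 0.001, 1.918]
wrist_force: [-0.7, -0.9, 0.8]
finger_gap: 59.9
```

Request:
arm_command(rows=[0,0,0,0,40,0,0,0,0,30,0,0,0,0,22,0,0,0,0,22,0,0,0,0,22])

```text
clock: 16.68
eef_pos: [514.9, -207.4, 133.0]
eef_rot: [-3.141, -0.0, 1.918]
wrist_force: [-5.3, -1.1, 2.4]
finger_gap: 26.3
```

```bash
python3 -c "
from h import *
s=manip.read_state();print(s['eef_pos'],s['wrist_force'],s['moment'],s['finger_gap'])"
```

```text
[ 514.94845135 -207.41477792  132.99103658] [-5.27655528 -1.11554512  2.38860334] [-0.21803575  0.84460635 -0.0093113 ] 26.289973255308634
```

Request:
arm_command(rows=[0,0,0,-7,22,0,0,0,-7,22,0,0,0,-7,22,0,0,0,-7,22])

```text
clock: 17.18
eef_pos: [515.2, -207.4, 133.0]
eef_rot: [3.142, 0.0, 1.425]
wrist_force: [-2.4, -1.1, 3.7]
finger_gap: 25.7
```

```bash
cat > r.py <<'E'
from h import *
s=manip.read_state();print(s['clock'],s['eef_pos'].round(1),np.degrees(s['eef_rot'][2]).round(2),s['wrist_force'].round(1),s['moment'].round(3),'e6',s['effort'][5].round(4),s['finger_gap'].round(2))
E
python3 r.py
```

```text
Traceback (most recent call last):
  File "r.py", line 2, in <module>
    s=manip.read_state();print(s['clock'],s['eef_pos'].round(1),np.degrees(s['eef_rot'][2]).round(2),s['wrist_force'].round(1),s['moment'].round(3),'e6',s['effort'][5].round(4),s['finger_gap'].round(2))
                                                                                                                                                                                 ^^^^^^^^^^^^^^^^^^^^^
AttributeError: 'float' object has no attribute 'round'
```

```bash
sed -i "s/s\['finger_gap'\].round(2)/s['finger_gap']/" r.py; python3 r.py
```

```text
17.175 [ 515.2 -207.4  133. ] 81.67 [-2.4 -1.1  3.7] [-0.311  0.444  0.068] e6 -1.9557 25.681136677201703
```

Request:
arm_command(rows=[0,0,0,-5,22,0,0,0,-5,22])

```text
clock: 17.42
eef_pos: [515.3, -207.4, 133.0]
eef_rot: [3.141, 0.0, 1.252]
wrist_force: [-2.4, -1.7, 2.6]
finger_gap: 26.4
```

```bash
python3 r.py
```

```text
17.425 [ 515.3 -207.4  133. ] 71.74 [-2.4 -1.7  2.6] [-0.283  0.399  0.094] e6 -1.3586 26.364009069631646
```

Request:
arm_command(rows=[0,0,0,-5,22,0,0,0,-5,22])

```text
clock: 17.68
eef_pos: [515.4, -207.5, 133.0]
eef_rot: [3.141, 0.0, 1.078]
wrist_force: [-1.8, -2.3, 2.9]
finger_gap: 26.3
```

```bash
python3 r.py
```

```text
17.675 [ 515.4 -207.5  133. ] 61.74 [-1.8 -2.3  2.9] [-0.355  0.188  0.073] e6 -1.3673 26.258270729622158
```

The moment of 0.07–0.09 N m is the free-running torque, so the cap is turning. I'll continue in small steps, watching for the climb to 0.18.

Request:
arm_command(rows=[0,0,0,-5,22,0,0,0,-5,22])

```text
clock: 17.92
eef_pos: [515.4, -207.5, 133.0]
eef_rot: [3.141, 0.0, 0.903]
wrist_force: [-0.9, -2.2, 1.7]
finger_gap: 26.6
```

```bash
python3 r.py
```

```text
17.925 [ 515.4 -207.5  133. ] 51.74 [-0.9 -2.2  1.7] [-0.452  0.157  0.067] e6 -1.3664 26.621087118576284
```

Request:
arm_command(rows=[0,0,0,-5,22,0,0,0,-5,22])

```text
clock: 18.18
eef_pos: [515.5, -207.6, 133.0]
eef_rot: [3.14, -0.0, 0.728]
wrist_force: [0.4, -2.4, 1.3]
finger_gap: 26.2
```

```bash
python3 r.py
```

```text
18.175 [ 515.5 -207.6  133. ] 41.74 [ 0.4 -2.4  1.3] [-0.523  0.041  0.162] e6 -1.3672 26.226719984862527
```

Request:
arm_command(rows=[0,0,0,-5,22,0,0,0,-5,22])

```text
clock: 18.42
eef_pos: [515.6, -207.6, 133.0]
eef_rot: [3.14, -0.0, 0.554]
wrist_force: [-0.4, -3.2, 1.2]
finger_gap: 26.3
```

```bash
python3 r.py
```

```text
18.425 [ 515.6 -207.6  133. ] 31.74 [-0.4 -3.2  1.2] [-0.668  0.019  0.078] e6 -1.3679 26.318129779147394
```

Request:
arm_command(rows=[0,0,0,-5,22])

```text
clock: 18.55
eef_pos: [515.6, -207.7, 133.0]
eef_rot: [3.14, -0.0, 0.467]
wrist_force: [0.3, -3.6, 0.4]
finger_gap: 26.2
```

```bash
python3 r.py
```

```text
18.55 [ 515.6 -207.7  133. ] 26.73 [ 0.3 -3.6  0.4] [-0.708  0.012  0.105] e6 -1.3685 26.23758129726225
```

Request:
arm_command(rows=[0,0,0,-5,22])

```text
clock: 18.68
eef_pos: [515.6, -207.7, 133.1]
eef_rot: [3.14, -0.001, 0.379]
wrist_force: [0.3, -4.4, 0.4]
finger_gap: 26.1
```

```bash
python3 r.py
```

```text
18.675 [ 515.6 -207.7  133.1] 21.74 [ 0.3 -4.4  0.4] [-0.746 -0.067  0.124] e6 -1.3684 26.1200689125507
```

Request:
arm_command(rows=[0,0,0,-5,22])

```text
clock: 18.8
eef_pos: [515.6, -207.8, 133.0]
eef_rot: [3.14, -0.001, 0.292]
wrist_force: [1.1, -5.2, 0.6]
finger_gap: 26.1
```

```bash
python3 r.py
```

```text
18.8 [ 515.6 -207.8  133. ] 16.73 [ 1.1 -5.2  0.6] [-0.806 -0.119  0.12 ] e6 -1.3679 26.12772006479633
```

Request:
arm_command(rows=[0,0,0,-5,22])

```text
clock: 18.92
eef_pos: [515.6, -207.8, 133.0]
eef_rot: [3.14, -0.001, 0.205]
wrist_force: [-0.1, -4.6, 0.1]
finger_gap: 26.0
```

```bash
python3 r.py
```

```text
18.925 [ 515.6 -207.8  133. ] 11.74 [-0.1 -4.6  0.1] [-0.837 -0.102  0.185] e6 -1.2729 25.974422111333023
```

Request:
arm_command(rows=[0,0,0,-5,22])

```text
clock: 19.05
eef_pos: [515.6, -207.9, 133.0]
eef_rot: [3.14, -0.001, 0.118]
wrist_force: [1.2, -5.4, -0.1]
finger_gap: 26.2
```

```bash
python3 r.py
```

```text
19.05 [ 515.6 -207.9  133. ] 6.74 [ 1.2 -5.4 -0.1] [-0.932 -0.136  0.245] e6 -1.26 26.244231235212556
```

Request:
arm_command(rows=[0,0,0,-5,22])

```text
clock: 19.18
eef_pos: [515.6, -207.9, 133.0]
eef_rot: [3.14, -0.001, 0.03]
wrist_force: [0.6, -5.2, 0.4]
finger_gap: 26.6
```

```bash
python3 r.py
```

```text
19.175 [ 515.6 -207.9  133. ] 1.74 [ 0.6 -5.2  0.4] [-1.004 -0.06   0.159] e6 -1.2804 26.606560221901507
```

Request:
arm_command(rows=[0,0,0,-5,22])

```text
clock: 19.3
eef_pos: [515.6, -208.0, 133.0]
eef_rot: [3.14, -0.001, -0.057]
wrist_force: [0.3, -6.2, 0.4]
finger_gap: 26.2
```

```bash
python3 r.py
```

```text
19.3 [ 515.6 -208.   133. ] -3.26 [ 0.3 -6.2  0.4] [-1.043 -0.063  0.155] e6 -1.2703 26.22675386591325
```

The joint-6 effort, the quiet signal, jumped by 0.095 at yaw ≈ 12°, so the load is about 0.185 N m: the spindle bears and the clutch is slipping. About one click has passed. I'll go on about 20° more, watching it.

Request:
arm_command(rows=[0,0,0,-5,22])

```text
clock: 19.42
eef_pos: [515.6, -208.0, 133.1]
eef_rot: [3.14, -0.001, -0.144]
wrist_force: [-0.8, -5.9, 0.4]
finger_gap: 26.3
```

```bash
python3 r.py
```

```text
19.425 [ 515.6 -208.   133.1] -8.26 [-0.8 -5.9  0.4] [-1.108 -0.062  0.191] e6 -1.2513 26.310136967501705
```

Request:
arm_command(rows=[0,0,0,-5,22])

```text
clock: 19.55
eef_pos: [515.6, -208.1, 133.0]
eef_rot: [3.14, -0.001, -0.231]
wrist_force: [0.1, -5.9, -0.2]
finger_gap: 26.4
```

```bash
python3 r.py
```

```text
19.55 [ 515.6 -208.1  133. ] -13.26 [ 0.1 -5.9 -0.2] [-1.255 -0.057  0.171] e6 -1.27 26.427402277591455
```

Request:
arm_command(rows=[0,0,0,-5,22])

```text
clock: 19.68
eef_pos: [515.6, -208.1, 133.1]
eef_rot: [3.14, -0.002, -0.319]
wrist_force: [0.4, -5.9, -0.2]
finger_gap: 26.1
```

```bash
python3 r.py
```

```text
19.675 [ 515.6 -208.1  133.1] -18.26 [ 0.4 -5.9 -0.2] [-1.198  0.019  0.177] e6 -1.2622 26.113560105226785
```

Request:
arm_command(rows=[0,0,0,-5,22,0,0,0,0,22])

```text
clock: 19.92
eef_pos: [515.6, -208.2, 133.1]
eef_rot: [3.14, -0.002, -0.405]
wrist_force: [-0.7, -6.0, -0.1]
finger_gap: 25.9
```

```bash
python3 r.py
```

```text
19.925 [ 515.6 -208.2  133.1] -23.18 [-0.7 -6.  -0.1] [-1.215  0.015 -0.014] e6 0.7851 25.90326955930058
```

The effort follows a 15° sawtooth rising 0.009 per click. Two clicks have passed, so I stop here. Opening and lifting clear.

Request:
arm_command(rows=[0,0,0,0,60,0,0,0,0,60,0,0,0,0,60,0,0,20,0,60,0,0,40,0,60])

```text
clock: 20.55
eef_pos: [514.6, -206.8, 192.3]
eef_rot: [-3.141, 0.003, -0.403]
wrist_force: [-0.1, 0.7, 1.1]
finger_gap: 60.3
```

Request:
arm_command(rows=[0,0,40,0,60,-40,-20,0,0,60,-40,-20,0,0,60,-40,-20,0,0,60,0,0,0,0,60])

```text
clock: 21.18
eef_pos: [393.8, -268.1, 233.3]
eef_rot: [3.141, -0.001, -0.406]
wrist_force: [1.0, 0.4, -0.1]
finger_gap: 60.0
```

```bash
python3 r.py; python3 m.py 12 71.0
python3 - <<'E'
from h import *
C=np.array([514.7,-207.2]);y=np.radians(8);R=np.array([[np.cos(y),np.sin(y)],[-np.sin(y),np.cos(y)]])
d=np.load('s12.npz');W=d['W'].reshape(-1,3);im=d['im'].reshape(-1,3).astype(int);L=np.c_[(W[:,:2]-C)@R.T,W[:,2]]
b=(abs(L[:,2]-71)<4)&(L[:,0]>-140)&(L[:,0]<-20)&(abs(L[:,1])<30)&(im[:,2]-im[:,0]>40);print('xmin',np.percentile(L[b,0],[0,1,2]).round(1))
cv2.imwrite('pics/c12.png',cv2.resize(cv2.imread('pics/s12.png')[80:260,180:420],None,fx=3,fy=3,interpolation=cv2.INTER_CUBIC))
E
```

```text
21.175 [ 393.8 -268.1  233.3] -23.25 [ 1.   0.4 -0.1] [0.073 0.001 0.056] e6 -0.7454 59.98352099367433
tcp [-128.2  -43.5] 233.3 [ 1.7999e+02 -4.0000e-02 -2.3250e+01] [ 1.   0.4 -0.1] 59.98352099367433
s12 block n 463 xmax [18.3 21. ] z 71.3 71.0
   -110 36 -17.7 17.7 71.7
   -94 67 -21.6 16.3 71.7
   -78 75 -18.1 16.9 71.3
   -62 69 -21.1 16.4 71.0
   -46 68 -19.8 18.2 71.5
   -30 47 -7.2 17.2 70.6
t12 block n 709 xmax [ 4.7 14.5] z 71.6 71.0
   -110 75 -18.7 15.1 71.6
   -94 110 -18.7 15.3 71.6
   -78 113 -18.3 15.9 71.5
   -62 109 -18.7 15.6 71.6
   -46 113 -18.1 16.4 71.5
   -30 111 -19.2 15.8 71.5
xmin [-112.2 -110.9 -108.9]
```

View pics/c12.png

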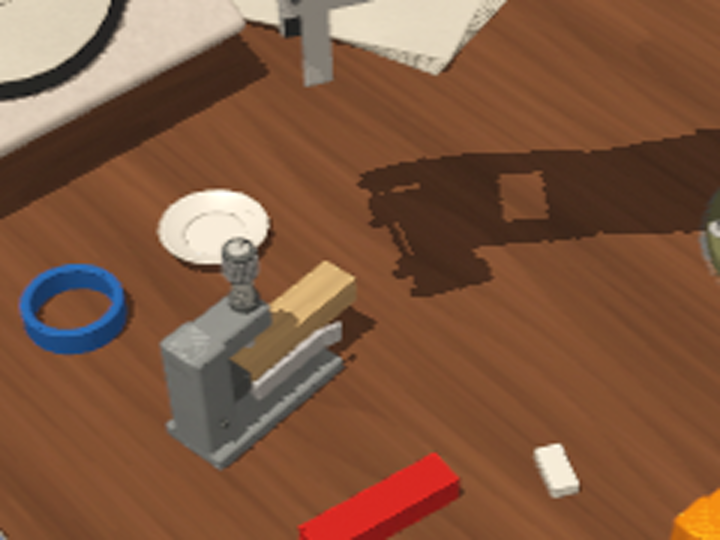

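The picture shows the block still home in the gauge, with its near end at crop (340,275), the saucer, tape and eraser where they were, and the gripper clear of everything. Handing in.

```bash
python3 -c "
from cell import manip
manip.sign_off()"
```

```text
the job is handed in; nothing more can be done
```

I slid the block into the grey gauge until it met the back stop, let go of it, clamped it with the ratchet cap, and handed the job in at about 21 s of the 72 s. No verdict was reported.

**Block home:** The wrist force reached 12 N as the block met the stop, against the 20 N limit. After clamping:
- The near end measured -112 mm in the gauge's frame, which is the home position.
- The block's top was at 71 mm, so it lies flat on the platen.
- It sat about 1.5 mm off the middle sideways and was straight.

**Clamping:** The load on the cap rose from about 0.09 to 0.185 N m when the spindle met the block. It then followed a 15° sawtooth, and I stopped after two clicks. That gives an estimated 19 N of clamping; I could not measure it directly.

**The rest of the desk:** The last picture shows the tape, saucer and eraser where they were, and the gripper touches nothing. The other bystanders were outside that crop and I did not check them again.

**What failed or disagreed:**
- **First grasp:** it closed above the block, because the fingertips are really about 29 mm higher than the reported height and the 11 mm fingertip length imply. I took this into account for every later move.
- **Cameras:** the two views differed by up to about 3 mm sideways while the block was held high, and agreed better at platen height.
- **Wrist moment:** single readings were noisy, so I counted the clicks from the joint-6 torque.

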